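Bolt the cash box

TASK

Bolt the shop's cash box: push the black knob on its lid along the slot, away from the red dot, to the corner, then push it round the corner and fully home at the end with the green dot, and let go. Only push the knob with the fingertips or the side of the fingers, without pinching it, ramming it or pulling it up, and leave everything else where it is.

Things in the scene. Friction and masses are not known exactly. Their poses are not given: they have to be found in the camera images.
- cash_box: blue cash box, 173x243 mm, fixed; origin under its centre, x from key-cylinder side to hinge side, y along its long side, z up. Lid top 64 mm above the counter, with an L-shaped slot 16 mm wide in an aluminium plate: a long leg along +y, a square corner, a short leg along +x. Red dot at the open end of the slot, green dot at the locked end.
- bolt_knob: black round knob riding in the slot, held down by a foot under the lid. Origin on its axis, 14 mm below the lid top. Skirt 34 mm across from 2 to 16 mm above the lid, knob 26 mm across up to 31 mm above it; 12 mm pin in the slot (2 mm play each side). About 150 g, slides with 1 to 2 N, stays where left. Starts in the long leg within 30 mm of slot_start.
- slot_start (a point): point on the lid top, in the middle of the slot: where the knob's axis is when the pin is at the open end (red dot) of the long leg (the pin can go 2 mm beyond)
- slot_corner (a point): point on the lid top where the two legs' centre lines cross, 90 mm from slot_start along the box's +y (the pin can go 2 mm beyond, to the wall)
- slot_end (a point): point on the lid top at the locked end (green dot), 55 mm from slot_corner along the box's +x (the pin can go 2 mm beyond, to the end wall)
- tape_2: bystander: roll of black tape, 59 mm across, 19 mm high, lying flat on the cash box's lid beside the slot; origin at the centre of its underside
- net_pot_0: bystander: black plastic net pot, 62 mm across, 50 mm high, standing left of the cash box; origin at the centre of its underside
- dose_bottle_1: bystander: black plant-feed bottle with a red cap, 51 mm across, 137 mm high; origin at the centre of its underside
- dose_bottle_3: bystander: white plant-feed bottle with a red label, 51 mm across, 125 mm high; origin at the centre of its underside
- card_tray: bystander: clear tray of cards, 62x96x33 mm; origin at the centre of its underside
- calculator: bystander: pocket calculator, 125x78x18 mm; origin at the centre of its underside
- stapler: bystander: red and black desk stapler, 34x136x45 mm; origin at the centre of its underside

How it is judged:
On the way:
1. the knob reaches the corner of the slot (within 9 mm) (horizontal distance between bolt_knob and slot_corner below 0.009 m).
At the end, for the whole second after the job is handed in: The knob rests at the green-dot end of the short leg, its pin within 7 mm of the slot's end wall (no more than 5 mm short of slot_end along the box's x, within 5 mm of it along the box's y), still seated under the lid and not moving (x of bolt_knob in the frame of cash_box above 0.02 m and y of bolt_knob in the frame of cash_box between 0.025 and 0.035 m and z of bolt_knob in the frame of cash_box below 0.056 m and linear speed of bolt_knob below 0.01 m/s); the robot touches nothing.
It fails at once if the knob is pulled up (more than 6 mm) (z of bolt_knob in the frame of cash_box above 0.056 m).
It fails at once if the knob is pinched or rammed (more than 35 N from the fingers) (contact force between the fingers and bolt_knob above 35 N).
It fails at once if a bystander is moved more than 25 mm (distance of any of tape_2, net_pot_0, dose_bottle_1, dose_bottle_3, card_tray, calculator, stapler from where it was at the start of the episode above 0.025 m).
It fails at once if a bottle or the net pot is tipped more than 0.5 rad (angle between any of dose_bottle_1, dose_bottle_3, net_pot_0's own z axis and vertical above 0.5 rad).
It also fails if it takes over 42 s, if anything falls off the work surface, if the arm or the gripper's body presses on something with over 40 N, if the wrist force passes 120 N, or if a joint passes its speed limit or range.

ROBOT

A 6-joint arm with a two-finger parallel gripper is mounted at the origin on a cart in front of the work surface, level with it; the furniture and walls round the work are solid. World frame = base frame: x ahead of the robot, y to its left, z up, the work surface at z = 0. Lengths are in m, angles in rad, forces in N, time in s.
With the tool pointing down it reaches from about 0.35 to 0.975 m from the base axis. Payload 4.9 kg.
Tool frame: the origin (TCP) lies midway between the tips of the shut fingers; the grasp point (between the pads) lies 19 mm behind it; z points along the fingers, y is the line along which they close (so a half turn about z gives the same grasp; the last joint's range is limited). The gripper opens to 85 mm and grips with 20 to 120 N. Pads are 22 mm wide; open, the fingers measure 114 mm over their backs; the gripper's body (76 mm by 85 mm) begins 54 mm behind the grasp point. The pads swing forward as they close: fully open they stand 13 mm farther back than shut.
Start: joints at [-1.387, 0.053, 1.613, -0, 1.476, -0.119], TCP at [0.186, -0.597, 0.231] pointing down, gripper open.
Joint ranges: [-3.01, 3.01], [-1.01, 2.22], [0.06, 2.58], [-1.02, 4.17], [0.09, 2.62], [-3.14, 3.14]. Speed limits (rad/s): [2.57, 2.57, 3.14, 3.14, 3.14, 3.14].

INTERFACE

Orientations are given as a rotation vector (axis times angle).
In Python, from station import ctrl, optics, job gives the robot as it stands.
- The arm moves only by the shell command python3 -m jog 'ROWS' [OPENING] [FORCE]. ROWS is JSON, a list of rows, each a list of 2 entries, a list of its own where there are three numbers: the shift along the tool's x, y, z in m, then the turn, a rotation vector about the tool's x, y, z in rad. A call has 1 to 5 rows; each row is the pose to reach, as a shift and turn from the pose commanded when the call began, along the tool's axes at that moment; what a row does not reach only later rows make up. A row lasts 1/10 s, in which the tool goes at most 50 mm and 8.59 degrees, less where a joint would pass 70% of its speed; a pose out of reach is approached as far as the arm can. A call with a gripper value outside its range is refused whole. OPENING is the opening, from 0 (shut) to 1 (fully open), set as the call begins (- or left out, the last holds). The fingers move at their own pace and stop on an object; FORCE is the grip in N (left out, the last holds). Time passes only in rows, so rows that repeat a pose let the fingers close. It gives the time, the measured TCP pose, the force, the opening and the grip force at its end, in the units of the state.
- ctrl.get_obs(): the state, without advancing time (a new reading comes with each control period).
- optics.get_image(name): name is "scene" or "top" or "wrist"; returns a dict with "image" (480x640x3 uint8, blue, green, red), "fx", "fy", "cx", "cy" (pixels), "rvec" (rotation vector, rad) and "tvec" (3), from world to camera coordinates, as OpenCV has them; the wrist camera has in their place "mount" (4x4, takes a point from camera to tool coordinates, whose origin is the TCP and whose axes are the flange's). Camera axes: x right, y down, z forward; pixel columns grow to the right and rows downward; lengths in m; the calibration is good to about 2 mm. A picture is of the moment at which its call begins: read the wrist's pose just before it. There is no depth.
- job.finish_job(): hands the job in; it is judged then, once.
The state is a dict: "t": time; "q": joint angles; "dq": joint speeds; "effort": joint torques, N m; "tool_pos": TCP position; "tool_rot": TCP orientation; "contact_force": force on the tool from outside, world axes, zero at the start; "wrist_torque": the same for the moment, N m; "opening": finger opening in m; "grip_force": force on a finger pad.
Only numpy, scipy, OpenCV 4.12 (cv2) and the standard library are available. Lean on these libraries where they do the work, as an engineer would, in place of code of your own. Each camera call takes 0.05 s, during which the arm holds its last target. There are 200 camera calls.

## Working session

There is one attempt and no reset: what is moved stays moved. The work goes in short steps, Python scripts to look and compute and a shell command to move; the robot and the scene stay as the last step left them, time stands still between calls to the robot, and variables do not carry over. Pictures are saved under pics/ and viewed, at most 10 in all, crops included, and the job is handed in when it is done.

```bash
mkdir -p pics; ls
python3 - <<'E'
from station import ctrl,optics
import cv2
o=ctrl.get_obs();print({k:o[k] for k in("t","tool_pos","tool_rot","opening","contact_force")})
for n in("scene","top"):
    d=optics.get_image(n);cv2.imwrite(f"pics/{n}.png",d["image"]);print(n,d["fx"],d["cx"],d["cy"],d["rvec"],d["tvec"])
E
```

```text
pics
{'t': 0.0, 'tool_pos': array([ 0.18626594, -0.59595925,  0.23008296]), 'tool_rot': array([-3.10364560e+00, -4.73576821e-01,  1.01607075e-04]), 'opening': 0.08544518568175286, 'contact_force': array([-0.20883601,  0.65770556, -0.68296273])}
scene 569.8422877394468 314.560577147824 235.2369338985678 [ 0.66681093 -2.54516913  1.23607668] [0.43734233 0.23371339 1.33304023]
top 559.2064062928924 323.631824396527 247.88861068865106 [ 2.1078717  -2.12788215  0.19236454] [-0.02959706  0.56020532  1.27475181]
```

View pics/top.png

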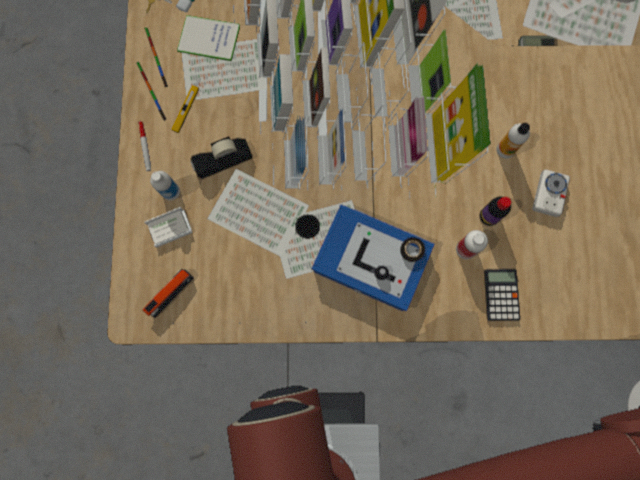

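View pics/scene.png

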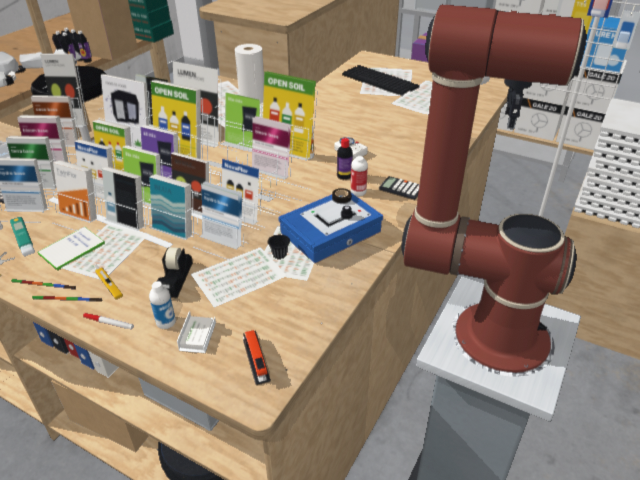

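The top view shows the blue box at about (375,257), with the knob near (382,272), the tape at (412,248), the corner near (360,262) and the end near (364,240). The scene view agrees. Next I measure the lid and knob.

```bash
cat > h.py <<'E'
import cv2,numpy as np
from scipy.spatial.transform import Rotation as R
from station import ctrl,optics
def K(d): return np.array([[d["fx"],0,d["cx"]],[0,d["fy"],d["cy"]],[0,0,1]])
def ext(d,o):
    if "mount" in d:
        T=np.eye(4);T[:3,:3]=R.from_rotvec(o["tool_rot"]).as_matrix();T[:3,3]=o["tool_pos"]
        M=np.linalg.inv(T@np.array(d["mount"]));return M[:3,:3],M[:3,3]
    return R.from_rotvec(d["rvec"]).as_matrix(),np.array(d["tvec"])
def cast(d,o,px,z):
    Rm,t=ext(d,o);px=np.atleast_2d(px).astype(float)
    r=(np.c_[px,np.ones(len(px))]@np.linalg.inv(K(d)).T)@Rm;c=-Rm.T@t
    return c+r*((z-c[2])/r[:,2])[:,None]
def proj(d,o,P):
    Rm,t=ext(d,o);p=(np.atleast_2d(P)@Rm.T+t)@K(d).T;return p[:,:2]/p[:,2:]
E
python3 - <<'E'
from h import *
o=ctrl.get_obs();d=optics.get_image("top");im=d["image"]
hsv=cv2.cvtColor(im,cv2.COLOR_BGR2HSV)
m=cv2.inRange(hsv,(100,120,100),(125,255,255));m[:190]=0;m[:, :300]=0;m[320:]=0
c=max(cv2.findContours(m,0,2)[0],key=cv2.contourArea)
r=cv2.boxPoints(cv2.minAreaRect(c));P=cast(d,o,r,.064);print(r,P)
print([np.linalg.norm(P[i]-P[i-1]) for i in range(4)],P.mean(0))
big=cv2.resize(im[190:320,300:450],None,fx=5,fy=5,interpolation=cv2.INTER_CUBIC)
cv2.polylines(big,[((r-[300,190])*5).astype(int)],True,(0,255,255),1)
cv2.imwrite("pics/crop.png",big[:600])
E
```

```text
[[311.61966 268.58362]
 [340.23935 203.16724]
 [434.71805 244.50165]
 [406.09836 309.91803]] [[ 0.50882664 -0.00645933  0.064     ]
 [ 0.66628564 -0.07561188  0.064     ]
 [ 0.56322363 -0.29644219  0.064     ]
 [ 0.41041702 -0.2236162   0.064     ]]
[np.float64(0.23841467757560286), np.float64(0.17197503086419336), np.float64(0.2436961380091587), np.float64(0.16927340754112208)] [ 0.53718823 -0.1505324   0.064     ]
```

View pics/crop.png

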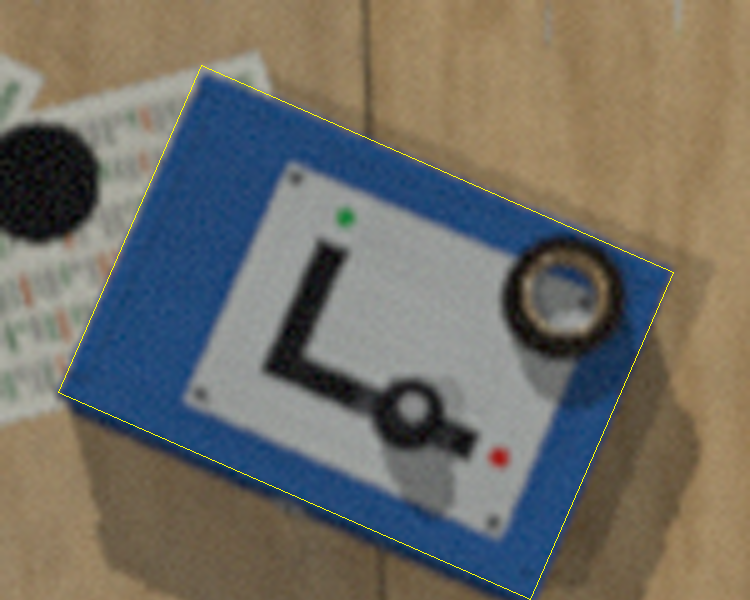

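The lid outline measures 170x241 mm against the nominal 173x243, so it fits. Next I convert the slot features and the knob into the box frame.

```bash
cat >> h.py <<'E'
C=np.array([.5372,-.1505]);YAW=np.deg2rad(-24.6)
def B(): return np.array([[np.cos(YAW),-np.sin(YAW)],[np.sin(YAW),np.cos(YAW)]])
def tobox(P): return (np.atleast_2d(P)[:,:2]-C)@B()
def world(b,z): return np.r_[C+B()@np.array(b),z]
def go(b,z):
    "tool x along box +y, pointing down; prints shift and turn in tool axes"
    o=ctrl.get_obs();Rt=R.from_rotvec(o["tool_rot"]);p=world(b,z)
    a=YAW+np.pi/2;x=np.array([np.cos(a),np.sin(a),0]);zz=np.array([0,0,-1.]);G=R.from_matrix(np.c_[x,np.cross(zz,x),zz])
    print("now box",tobox(o["tool_pos"])[0].round(4),"z",o["tool_pos"][2].round(4),"shift",Rt.inv().apply(p-o["tool_pos"]).round(4),"turn",(Rt.inv()*G).as_rotvec().round(4))
E
python3 - <<'E'
from h import *
o=ctrl.get_obs();d=optics.get_image("top")
u=np.array([[284,362],[335,242],[473,447],[499,457],[345,217]])/5+[299.6,189.6]
print("corner,endwall,startwall,red,green",tobox(cast(d,o,u,.064)).round(4).tolist())
print("knob",tobox(cast(d,o,np.array([412,405])/5+[299.6,189.6],.095)))
go([-.03,-.09],.2)
E
```

```text
corner,endwall,startwall,red,green [[-0.0288, 0.0298], [0.0336, 0.0307], [-0.0298, -0.0665], [-0.0292, -0.0794], [0.0467, 0.0311]]
knob [[-0.02864716 -0.03209168]]
now box [-0.1335 -0.5513] z 0.2305 shift [ 0.3854 -0.2738  0.0309] turn [-1.100e-03 -7.000e-04 -8.386e-01]
```

The slot matches its nominal layout (corner -0.030, 0.030; end 0.025, 0.030). The knob is at about (-0.030, -0.032). I close the fingers and fly over.

```bash
python3 -m jog '[[[0.035,-0.025,0.0],[0,0,-0.1]],[[0.075,-0.05,0.0],[0,0,-0.22]],[[0.115,-0.08,0.0],[0,0,-0.35]],[[0.155,-0.11,0.0],[0,0,-0.48]],[[0.19,-0.135,0.0],[0,0,-0.6]]]' 0 20; python3 -c "
from h import *
go([-.03,-.09],.2)"
```

```text
t: 0.7
tool_pos: [0.3284, -0.4089, 0.2311]
tool_rot: [-2.823, -1.378, -0.001]
contact_force: [0.8, -1.1, 0.7]
opening: 0.0121
grip_force: 0.0
now box [-0.0823 -0.3219] z 0.2311 shift [ 0.2377 -0.0027  0.0312] turn [-0.     -0.0004 -0.2334]
```

```bash
python3 -m jog '[[[0.047,0,0.006],[0,0,-0.06]],[[0.094,0,0.012],[0,0,-0.12]],[[0.14,0,0.018],[0,0,-0.18]],[[0.185,-0.003,0.024],[0,0,-0.233]],[[0.21,-0.003,0.03],[0,0,-0.233]]]'; python3 -m jog '[[[0,0,0],[0,0,0]],[[0,0,0],[0,0,0]]]';python3 - <<'E'
from h import *
go([-.03,-.09],.2)
o=ctrl.get_obs();d=optics.get_image("wrist");im=d["image"]
for b,z in [((-.03,-.06),.064),((-.03,.03),.064),((.025,.03),.064),((-.03,-.0794),.064),((.0467,.03),.064)]:
    q=proj(d,o,world(b,z))[0];print(b,q.round(0));cv2.drawMarker(im,tuple(int(v) for v in q),(255,0,255),0,12,1)
cv2.imwrite("pics/w1.png",im)
E
```

```text
t: 1.2
tool_pos: [0.4564, -0.2415, 0.201]
tool_rot: [-2.645, -1.694, -0.001]
contact_force: [-0.2, -0.8, -0.4]
opening: -0.0001
grip_force: 0.0
t: 1.4
tool_pos: [0.4551, -0.244, 0.201]
tool_rot: [-2.647, -1.691, 0.001]
contact_force: [0.7, -0.6, 0.6]
opening: 0.0002
grip_force: 0.0
now box [-0.0357 -0.1192] z 0.201 shift [0.0292 0.0056 0.001 ] turn [-0.0007  0.0004 -0.0044]
(-0.03, -0.06) [326. 138.]
(-0.03, 0.03) [326.  -8.]
(0.025, 0.03) [413.  -9.]
(-0.03, -0.0794) [326. 166.]
(0.0467, 0.03) [447.  -9.]
```

View pics/w1.png

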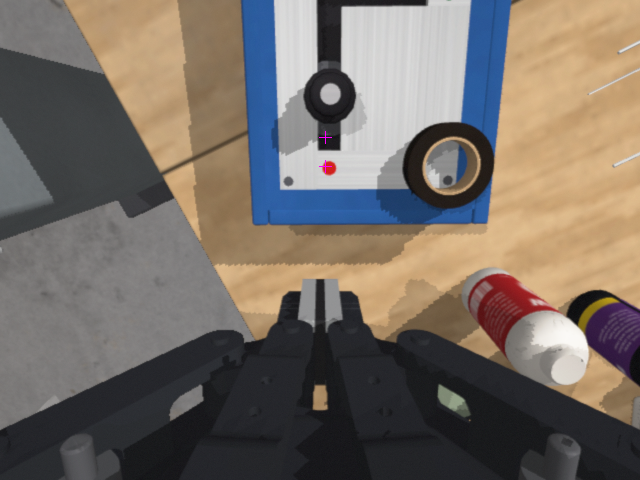

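The wrist view puts the red dot at (329,168) against a predicted (326,166), so the frame is good to about 2 mm. The knob is at (330,94) and the bottles are clear to the right. I go down behind the knob.

```bash
sed -i 's/^C=.*/C=np.array([.5390,-.1513]);YAW=np.deg2rad(-24.6)/;s/^C=np.array(\[.5390,-.1513\]);/&/' h.py; python3 -m jog '[[[0.044,0.0075,0.01],[0,0,-0.004]],[[0.044,0.0075,0.045],[0,0,-0.004]],[[0.044,0.0075,0.08],[0,0,-0.004]],[[0.044,0.0075,0.1],[0,0,-0.004]],[[0.044,0.0075,0.115],[0,0,-0.004]]]'; python3 -m jog '[[[0,0,0.006],[0,0,0]],[[0,0,0.013],[0,0,0]],[[0,0,0.013],[0,0,0]]]';python3 - <<'E'
from h import *
go([-.03,-.06],.072)
o=ctrl.get_obs();d=optics.get_image("wrist");im=d["image"]
cv2.imwrite("pics/w2.png",im)
E
```

```text
t: 1.95
tool_pos: [0.4793, -0.2084, 0.0846]
tool_rot: [-2.645, -1.692, 0.002]
contact_force: [0.2, 0.4, 0.6]
opening: 0.0
grip_force: 0.0
t: 2.25
tool_pos: [0.4806, -0.208, 0.0734]
tool_rot: [2.646, 1.694, 0.0]
contact_force: [0.5, -0.6, -0.8]
opening: -0.0001
grip_force: 0.0
now box [-0.0295 -0.0759] z 0.0734 shift [ 0.0159 -0.0005  0.0014] turn [ 0.0002  0.     -0.0023]
```

View pics/w2.png

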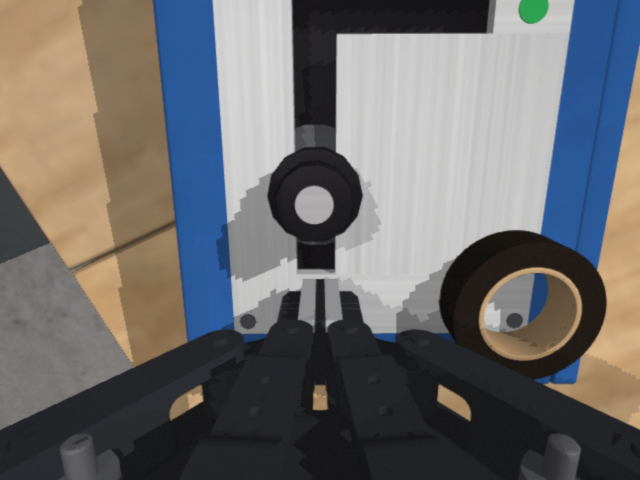

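Fingers are behind the knob: finger centre is at column 320 and the knob and slot at 316. The fingertips just clear the plate. I start a slow push along tool x.

```bash
python3 -m jog '[[[0.004,-0.001,0],[0,0,0]],[[0.008,-0.001,0],[0,0,0]],[[0.012,-0.001,0],[0,0,0]],[[0.016,-0.001,0],[0,0,0]],[[0.02,-0.001,0],[0,0,0]]]'; python3 -m jog '[[[0.005,0,0],[0,0,0]],[[0.01,0,0],[0,0,0]],[[0.015,0,0],[0,0,0]],[[0.02,0,0],[0,0,0]],[[0.025,0,0],[0,0,0]]]';python3 -c "
from h import *
go([-.03,-.01],.072)"
```

```text
t: 2.8
tool_pos: [0.4884, -0.189, 0.0738]
tool_rot: [2.644, 1.695, -0.0]
contact_force: [-0.7, -1.9, 1.3]
opening: -0.0001
grip_force: 0.9
t: 3.3
tool_pos: [0.4986, -0.1659, 0.0733]
tool_rot: [2.645, 1.695, -0.0]
contact_force: [-1.1, -1.9, 1.3]
opening: 0.0004
grip_force: 0.9
now box [-0.0307 -0.0301] z 0.0733 shift [0.0201 0.0006 0.0013] turn [ 0.      0.0001 -0.0016]
```

```bash
python3 -m jog '[[[0.005,0,0],[0,0,0]],[[0.01,0,0],[0,0,0]],[[0.015,0,0],[0,0,0]],[[0.02,0,0],[0,0,0]],[[0.024,0,0],[0,0,0]]]'; python3 -m jog '[[[0.001,0,0],[0,0,0]],[[0.002,0,0],[0,0,0]],[[0.003,0,0],[0,0,0]]]';python3 - <<'E'
from h import *
go([-.03,0],.072)
o=ctrl.get_obs();d=optics.get_image("wrist");im=d["image"]
cv2.imwrite("pics/w3.png",im)
E
```

```text
t: 3.8
tool_pos: [0.5086, -0.144, 0.0733]
tool_rot: [-2.645, -1.695, -0.0]
contact_force: [-0.5, -1.7, 1.6]
opening: 0.0
grip_force: 1.0
t: 4.1
tool_pos: [0.5096, -0.1417, 0.0732]
tool_rot: [-2.645, -1.695, 0.0]
contact_force: [-1.8, -0.5, 0.2]
opening: 0.0001
grip_force: 0.9
now box [-0.0307 -0.0035] z 0.0732 shift [0.0035 0.0007 0.0012] turn [-0.0002  0.     -0.0018]
```

View pics/w3.png

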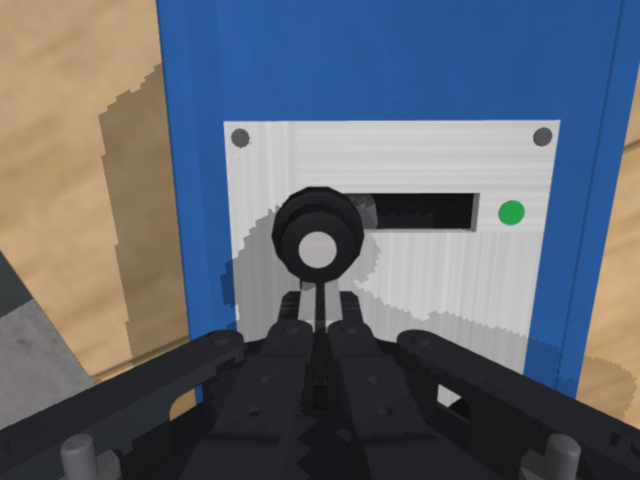

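The knob is nearly at the corner: its top is at (318,250), and the slot's short leg is centred on about row 212. I push on in small steps until the force rises.

```bash
python3 -m jog '[[[0.001,0,0],[0,0,0]],[[0.002,0,0],[0,0,0]],[[0.003,0,0],[0,0,0]],[[0.004,0,0],[0,0,0]]]'; python3 -m jog '[[[0.001,0,0],[0,0,0]],[[0.002,0,0],[0,0,0]],[[0.002,0,0],[0,0,0]]]';python3 -c "
from h import *
go([-.03,0],.072)"
```

```text
t: 4.55
tool_pos: [0.5114, -0.138, 0.0733]
tool_rot: [-2.645, -1.695, 0.0]
contact_force: [-1.0, -1.6, 1.1]
opening: -0.0003
grip_force: 0.7
t: 4.85
tool_pos: [0.5122, -0.136, 0.0733]
tool_rot: [-2.645, -1.695, -0.0]
contact_force: [-0.5, -0.7, 0.6]
opening: 0.0003
grip_force: 0.4
now box [-0.0307  0.0027] z 0.0733 shift [-0.0027  0.0007  0.0013] turn [-0.0001 -0.0003 -0.0015]
```

```bash
python3 -m jog '[[[0.001,0,0],[0,0,0]],[[0.002,0,0],[0,0,0]]]'; python3 -m jog '[[[0.001,0,0],[0,0,0]],[[0.001,0,0],[0,0,0]]]';python3 - <<'E'
from h import *
go([-.03,0],.072)
o=ctrl.get_obs();d=optics.get_image("wrist");im=d["image"]
g=cv2.cvtColor(im,cv2.COLOR_BGR2GRAY)[200:300,280:360]
m=(g>150).astype(np.uint8);n,l,s,c=cv2.connectedComponentsWithStats(m)
for i in range(1,n):
  if s[i,4]>300: print(s[i],tobox(cast(d,o,c[i]+[280,200],.095)))
E
```

```text
t: 5.05
tool_pos: [0.5129, -0.1347, 0.0733]
tool_rot: [2.645, 1.695, -0.001]
contact_force: [-2.4, -3.5, 2.1]
opening: 0.0
grip_force: 2.2
t: 5.25
tool_pos: [0.5131, -0.1346, 0.0735]
tool_rot: [2.644, 1.695, -0.004]
contact_force: [-3.1, -4.8, 1.6]
opening: -0.0002
grip_force: 3.1
now box [-0.0305  0.0044] z 0.0735 shift [-0.0044  0.0006  0.0015] turn [-0.0002  0.0028 -0.0012]
[  19   33   37   35 1004] [[-0.03038138  0.03186872]]
[ 58  56  22  44 525] [[-0.01922069  0.02178628]]
```

The knob is against the corner wall at y≈0.032, and the force is rising. I back off, go round to the -x side and line up with the short leg.

```bash
python3 -m jog '[[[-0.012,0,0],[0,0,0]],[[-0.03,0,0],[0,0,0]],[[-0.03,-0.02,0],[0,0,0]],[[-0.03,-0.045,0],[0,0,0]],[[-0.03,-0.05,0],[0,0,0]]]'; python3 -m jog '[[[0.01,0,0],[0,0,0]],[[0.03,0,0],[0,0,0]],[[0.05,0,0],[0,0,0]],[[0.057,0,0],[0,0,0]],[[0.057,0,0],[0,0,0]]]';python3 - <<'E'
from h import *
go([-.07,.031],.072)
o=ctrl.get_obs();d=optics.get_image("wrist");im=d["image"]
cv2.imwrite("pics/w4.png",im)
E
```

```text
t: 5.8
tool_pos: [0.4535, -0.139, 0.0723]
tool_rot: [-2.643, -1.693, 0.0]
contact_force: [0.3, 1.2, -0.3]
opening: 0.0
grip_force: 0.0
t: 6.3
tool_pos: [0.4803, -0.0875, 0.0735]
tool_rot: [2.643, 1.697, 0.001]
contact_force: [-0.2, -0.5, 0.1]
opening: 0.0001
grip_force: 0.0
now box [-0.0799  0.0336] z 0.0735 shift [-0.0026  0.0099  0.0015] turn [ 0.0005 -0.0002  0.0003]
```

View pics/w4.png

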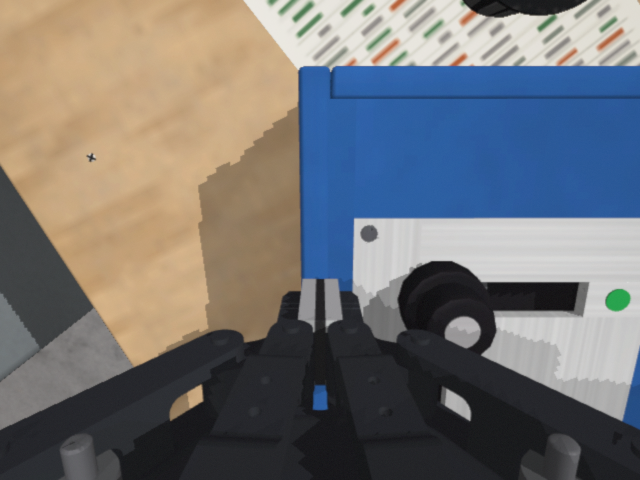

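The tool is beside the knob on its -x side, with the short leg and green dot (617,300) straight to the right. I push along tool +y.

```bash
python3 -m jog '[[[-0.0025,0.004,0],[0,0,0]],[[-0.0025,0.008,0],[0,0,0]],[[-0.0025,0.012,0],[0,0,0]],[[-0.0025,0.016,0],[0,0,0]],[[-0.0025,0.02,0],[0,0,0]]]'; python3 -m jog '[[[0,0.004,0],[0,0,0]],[[0,0.008,0],[0,0,0]],[[0,0.012,0],[0,0,0]],[[0,0.016,0],[0,0,0]],[[0,0.02,0],[0,0,0]]]';python3 -c "
from h import *
go([-.03,.031],.072)"
```

```text
t: 6.85
tool_pos: [0.4968, -0.0992, 0.0733]
tool_rot: [2.645, 1.694, 0.0]
contact_force: [-0.2, 0.3, -0.4]
opening: -0.0
grip_force: 0.0
t: 7.35
tool_pos: [0.5148, -0.1072, 0.0734]
tool_rot: [-2.645, -1.695, 0.0]
contact_force: [-4.8, 0.4, 4.5]
opening: -0.0001
grip_force: 2.9
now box [-0.0404  0.03  ] z 0.0734 shift [0.001  0.0104 0.0014] turn [-0.0004  0.0001 -0.0016]
```

```bash
python3 -m jog '[[[0.0005,0.004,0],[0,0,0]],[[0.001,0.008,0],[0,0,0]],[[0.001,0.012,0],[0,0,0]],[[0.001,0.016,0],[0,0,0]],[[0.001,0.02,0],[0,0,0]]]';python3 - <<'E'
from h import *
go([-.03,.031],.072)
o=ctrl.get_obs();d=optics.get_image("wrist");im=d["image"]
cv2.imwrite("pics/w5.png",im)
E
```

```text
t: 7.85
tool_pos: [0.5327, -0.115, 0.0734]
tool_rot: [-2.644, -1.695, 0.004]
contact_force: [-7.8, -0.6, 6.3]
opening: 0.0002
grip_force: 4.4
now box [-0.0209  0.0304] z 0.0734 shift [ 0.0006 -0.0091  0.0014] turn [-0.002   0.0015 -0.0016]
```

View pics/w5.png

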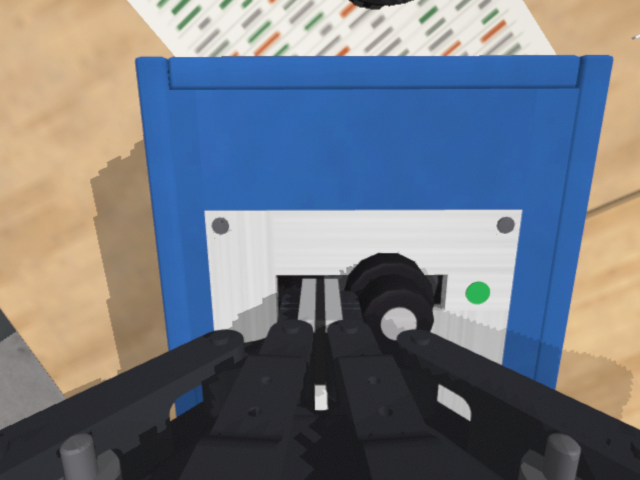

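The knob (skirt centre about (390,295)) is moving along the short leg, with the slot end at column 446. Roughly 15 mm remain, so I continue in small steps.

```bash
python3 -m jog '[[[0,0.003,0],[0,0,0]],[[0,0.006,0],[0,0,0]],[[0,0.009,0],[0,0,0]],[[0,0.011,0],[0,0,0]]]';python3 -m jog '[[[0,0.001,0],[0,0,0]],[[0,0.002,0],[0,0,0]]]';python3 -m jog '[[[0,0.001,0],[0,0,0]],[[0,0.002,0],[0,0,0]]]';python3 - <<'E'
from h import *
go([-.005,.031],.072)
E
```

```text
t: 8.3
tool_pos: [0.5429, -0.1195, 0.0734]
tool_rot: [-2.645, -1.695, 0.002]
contact_force: [-7.3, 0.7, 7.5]
opening: 0.0002
grip_force: 4.3
t: 8.5
tool_pos: [0.5446, -0.1202, 0.0734]
tool_rot: [-2.644, -1.695, 0.002]
contact_force: [-6.4, -0.2, 5.3]
opening: -0.0001
grip_force: 4.2
t: 8.7
tool_pos: [0.5464, -0.1211, 0.0734]
tool_rot: [-2.644, -1.695, 0.003]
contact_force: [-6.8, -0.1, 5.7]
opening: -0.0003
grip_force: 4.1
now box [-0.0059  0.0306] z 0.0734 shift [0.0004 0.0009 0.0014] turn [-0.0014  0.001  -0.0016]
```

```bash
python3 -m jog '[[[0,0.001,0],[0,0,0]],[[0,0.002,0],[0,0,0]]]' | grep -E "force|tool_pos";python3 -m jog '[[[0,0.001,0],[0,0,0]],[[0,0.001,0],[0,0,0]]]'| grep -E "force|tool_pos";python3 - <<'E'
from h import *
go([-.005,.031],.072)
o=ctrl.get_obs();d=optics.get_image("wrist");im=d["image"]
cv2.imwrite("pics/w6.png",im)
E
```

```text
tool_pos: [0.5482, -0.1219, 0.0734]
contact_force: [-7.5, -0.3, 5.4]
grip_force: 4.1
tool_pos: [0.5493, -0.1224, 0.0734]
contact_force: [-6.0, 0.3, 5.2]
grip_force: 3.6
now box [-0.0026  0.0305] z 0.0734 shift [ 0.0005 -0.0024  0.0014] turn [-0.0009  0.001  -0.0016]
```

View pics/w6.png

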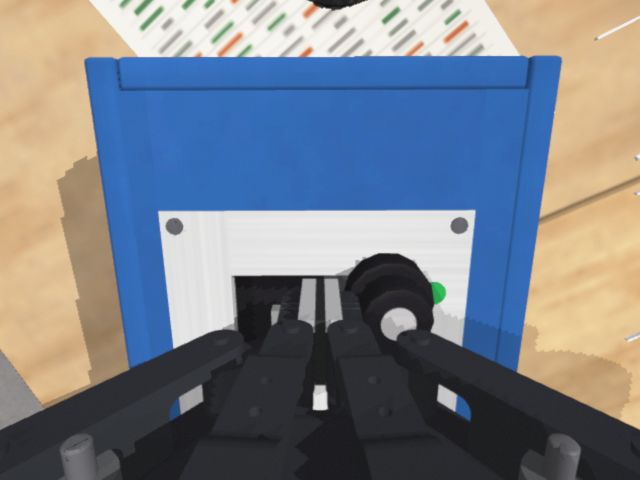

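The knob is almost home, now partly covering the green dot at (437,292). I keep going until the force rises.

```bash
for i in 1; do python3 -m jog '[[[0,0.001,0],[0,0,0]],[[0,0.002,0],[0,0,0]]]' | grep -E "force|tool_pos"; done; python3 -m jog '[[[0,0.001,0],[0,0,0]],[[0,0.001,0],[0,0,0]]]' | grep -E "force|tool_pos"
python3 - <<'E'
from h import *
go([-.005,.031],.072)
o=ctrl.get_obs();d=optics.get_image("wrist");im=d["image"]
g=cv2.cvtColor(im,cv2.COLOR_BGR2GRAY)[295:350,370:430]
n,l,s,c=cv2.connectedComponentsWithStats((g>150).astype(np.uint8))
for i in range(1,n):
  if s[i,4]>300: print(s[i],tobox(cast(d,o,c[i]+[370,295],.095)))
E
```

```text
tool_pos: [0.551, -0.1231, 0.0734]
contact_force: [-6.3, 0.2, 5.6]
grip_force: 4.1
tool_pos: [0.5511, -0.1232, 0.0735]
contact_force: [-9.6, 1.3, 8.7]
grip_force: 6.0
now box [-0.0007  0.0306] z 0.0735 shift [ 0.0004 -0.0043  0.0015] turn [-0.0038  0.001  -0.0016]
[ 11  13  35  32 751] [[0.02678755 0.03216543]]
```

The knob is at x≈0.027, against the end wall, and the force has stepped up. I release it by backing straight off, then rise.

```bash
python3 -m jog '[[[0,-0.005,0],[0,0,0]],[[0,-0.015,0],[0,0,0]],[[0,-0.03,0],[0,0,0]],[[0,-0.035,-0.03],[0,0,0]],[[0,-0.035,-0.06],[0,0,0]]]' | grep -E "force|tool_pos"; python3 -m jog '[[[-0.02,0,-0.03],[0,0,0]],[[-0.05,0,-0.06],[0,0,0]],[[-0.05,0,-0.06],[0,0,0]],[[-0.05,0,-0.06],[0,0,0]]]' | grep -E "force|tool_pos"
python3 - <<'E'
from h import *
o=ctrl.get_obs();d=optics.get_image("wrist");im=d["image"]
p=proj(d,o,world([.025,.03],.064))[0];q=proj(d,o,world([.025,.03],.095))[0];print(p,q)
cv2.drawMarker(im,tuple(int(v) for v in q),(255,0,255),0,8,1)
cv2.imwrite("pics/w7.png",im)
E
```

```text
tool_pos: [0.5186, -0.1077, 0.132]
contact_force: [1.5, -0.4, 0.0]
grip_force: 0.0
tool_pos: [0.4998, -0.1544, 0.1938]
contact_force: [-0.1, -0.2, 0.6]
grip_force: 0.0
[404.34519399 153.36548087] [415.1673504  156.37513154]
```

View pics/w7.png

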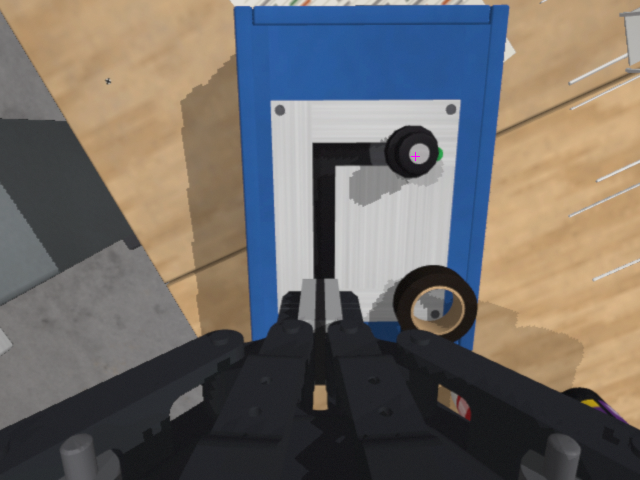

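The knob rests at the green-dot end: its top is at (419,153), 2 mm past the slot_end marker at (415,156). The robot is clear and the tape hasn't moved. Handing in.

```bash
python3 -c "
from station import job
print(job.finish_job())"
```

```text
the job is handed in; nothing more can be done
None
```

The knob was pushed to the corner, round it and fully home at the green-dot end, then let go; the last wrist picture shows it about 2 mm past slot_end with the arm clear, and the job is handed in (no verdict was returned).

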